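# Restock the buffer tray and set the sample between the bottles

## Task

Restock the buffer tray: move each older bottle from the back of its lane to the front mark of that same lane, and stand the new bottle with the same cap colour on the back mark behind it. Also stand the sample jar on the middle front mark, between the two older bottles. Everything stands upright and centred on its mark; knock nothing over and leave the other things on the worktop where they are.

Things in the scene. Friction and masses are not known exactly. Their poses are not given: they have to be found in the camera images.
- tray: Fixed white tray, 186 (x) by 280 mm (y), turned up to 0.2 rad. Origin: centre of underside; x to its back (26 mm wall, away from the robot), y left. Floor at z 5 mm; lip and dividers (y = -45, +45) 9 mm, side walls 14 mm high. 3 lanes run front to back. Grey ring marks on the floor: front at x = -45, y = +90, 0, -90 mm; back at x = +45, y = +90, -90 (middle lane has none).
- old_red: The older red-capped bottle: in the tray at the start, near the back mark of the left or right lane. White plastic bottle, red screw cap and red label band, 104 mm tall: round body of 48 mm diameter up to 70 mm, above it the cap, 29 mm diameter, easy to grip from above. 0.08 to 0.15 kg. Origin: centre of underside, z up.
- old_blue: The older blue-capped bottle: in the tray at the start, near the back mark of the other side lane. White plastic bottle, blue screw cap and blue label band, 104 mm tall: round body of 48 mm diameter up to 70 mm, above it the cap, 29 mm diameter, easy to grip from above. 0.08 to 0.15 kg. Origin: centre of underside, z up.
- new_red: The new red-capped bottle: on the worktop outside the tray at the start. White plastic bottle, red screw cap and red label band, 104 mm tall: round body of 48 mm diameter up to 70 mm, above it the cap, 29 mm diameter, easy to grip from above. 0.08 to 0.15 kg. Origin: centre of underside, z up.
- new_blue: The new blue-capped bottle: on the worktop outside the tray at the start. White plastic bottle, blue screw cap and blue label band, 104 mm tall: round body of 48 mm diameter up to 70 mm, above it the cap, 29 mm diameter, easy to grip from above. 0.08 to 0.15 kg. Origin: centre of underside, z up.
- sample_jar: Sample jar: closed glass jar of pale brown liquid with a white screw lid, standing on the worktop beside the tray. A plain round of 60 mm in diameter, 124 mm tall; grip it across, near the top. 0.24 to 0.44 kg. Origin: centre of its underside, z up.
- timer: Bystander, loose: white laboratory timer lying on the worktop, 69x72x21 mm. Origin: centre of its underside. To be left where it is.
- tape_roll: Bystander, loose: roll of blue tape lying flat, 68 mm in diameter, 19 mm high. Origin: centre of its underside. To be left where it is.
- granule_jar: Bystander, loose: clear jar of grey granules with white lid, 69 mm in diameter, 161 mm tall. Origin: centre of its underside. To be left where it is.
There are look-alikes about, which are no part of the job. What is shaped like the sample_jar but purple or turquoise is not meant. What is shaped like the new_red but green is not meant.

How it is judged:
By the outcome, as a careful person would: the job done as asked, in the order asked, and still so for the second after the job is handed in, with the robot touching nothing.
It also fails if it takes over 120 s, if anything falls off the work surface, if the arm or the gripper's body presses on something with over 40 N, if the wrist force passes 120 N, or if a joint passes its speed limit or range.

## Robot

A 7-joint arm with a two-finger parallel gripper is mounted at the origin on a cart in front of the work surface, level with it; the furniture and walls round the work are solid. World frame = base frame: x ahead of the robot, y to its left, z up, the work surface at z = 0. Lengths are in m, angles in degrees, forces in N, time in s.
With the tool pointing down it reaches from about 0.425 to 0.875 m from the base axis. Payload 4.7 kg.
Tool frame: the origin (TCP) lies between the finger pads; the fingertips stand 17 mm ahead of it and the grasp point (between the pads) lies 2 mm behind it; z points along the fingers, y is the line along which they close (so a half turn about z gives the same grasp; the last joint's range is limited). The gripper opens to 87 mm and grips with 3 to 60 N. Pads are 19 mm wide; open, the fingers measure 117 mm over their backs; the gripper's body (75 mm by 190 mm) begins 51 mm behind the grasp point.
Start: joints at [77.928, 18.392, -4.016, 83.108, 1.295, 78.541, -3.26], TCP at [0.145, -0.634, 0.24] pointing down, gripper open.
Joint ranges: [-163.93, 163.93], [-17.29, 119.83], [-79.2, 71.16], [3.27, 140.29], [-89.18, 269.18], [5.43, 117.66], [-154.24, 154.24]. Speed limits (degrees/s): [147.25, 147.25, 180, 180, 180, 180, 180].

## Interface

Orientations are given as [roll, pitch, yaw] about the fixed x, y, z axes, in that order (R = Rz(yaw) Ry(pitch) Rx(roll)).
In Python, from cell import env, cams gives the robot as it stands.
- The arm moves only by the shell command python3 -m pendant 'ROWS' [FORCE]. ROWS is JSON, a list of rows, each an object of numbers: "tx", "ty", "tz": the shift along the tool's x, y, z each as a share of 0.05 m, from -1 to 1; "spin": the turn about the tool's z as a share of 4 degrees, from -1 to 1; "claw": the closure, from 0 (fully open) to 1 (shut). A call has 1 to 10 rows; each row shifts and turns the commanded pose from where the row before left it, along the tool's axes as they then stand; what a row does not reach is not made up. A row lasts 1/8 s, in which the tool goes at most 62.5 mm and 10.7 degrees, less where a joint would pass 70% of its speed; a pose out of reach is approached as far as the arm can. A call with a number of a shift or a turn outside -1 to 1 is refused whole. A call with a gripper value outside its range is refused whole. The fingers move at their own pace and stop on an object; FORCE is the grip in N (left out, the last holds). Time passes only in rows, so rows that do not move let the fingers close. It gives the time, the measured TCP pose, the force, the opening and the grip force at its end, in the units of the state.
- env.get_obs(): the state, without advancing time (a new reading comes with each control period).
- cams.read_camera(name): name is "side" or "top" or "wrist"; returns the picture (480x640x3 uint8, red, green, blue); there is no depth.
- cams.camera_info(name): a dict with "fx", "fy", "cx", "cy" (pixels), "rvec" (rotation vector, rad) and "tvec" (3), from world to camera coordinates, as OpenCV has them. Camera axes: x right, y down, z forward; pixel columns grow to the right and rows downward; lengths in m; the calibration is good to about 2 mm. A picture is of the moment at which its call begins: read the wrist's pose just before it. camera_info takes no time and is no camera call; for the wrist camera it gives the pose at the moment of the call.
- env.sign_off(): hands the job in; it is judged then, once.
The state is a dict: "time_s": time; "qpos": joint angles; "joint_velocities": joint speeds; "effort": joint torques, N m; "tool_pos": TCP position; "tool_rot": TCP orientation; "force": force on the tool from outside, world axes, zero at the start; "wrist_torque": the same for the moment, N m; "grip_width": finger opening in m; "grasp_force": force on a finger pad.
Only numpy, scipy, OpenCV 4.12 (cv2) and the standard library are available. Lean on these libraries where they do the work, as an engineer would, in place of code of your own. Each camera call takes 0.05 s, during which the arm holds its last target. There are 200 camera calls.

## Working session

There is one attempt and no reset: what is moved stays moved. The work goes in short steps, Python scripts to look and compute and a shell command to move; the robot and the scene stay as the last step left them, time stands still between calls to the robot, and variables do not carry over. Pictures are saved under pics/ and viewed, at most 14 in all, crops included, and the job is handed in when it is done.

```bash
ls; mkdir -p pics; cat > h.py <<'E'
import numpy as np, cv2
from cell import env, cams
def snap(n,f):
    im=cams.read_camera(n); cv2.imwrite('pics/'+f,im[:,:,::-1]); return im
def K(i): return np.array([[i['fx'],0,i['cx']],[0,i['fy'],i['cy']],[0,0,1.]])
def ray(i,p):
    R=cv2.Rodrigues(np.array(i['rvec'],float))[0]; t=np.array(i['tvec'],float)
    return -R.T@t, R.T@np.linalg.inv(K(i))@np.array([p[0],p[1],1.])
def at_z(i,p,z):
    c,d=ray(i,p); return c+d*(z-c[2])/d[2]
def proj(i,P):
    return cv2.projectPoints(np.array(P,float).reshape(-1,3),np.array(i['rvec'],float),np.array(i['tvec'],float),K(i),None)[0].reshape(-1,2)
def tri(i1,p1,i2,p2):
    c1,d1=ray(i1,p1);c2,d2=ray(i2,p2)
    s=np.linalg.lstsq(np.c_[d1,-d2],c2-c1,rcond=None)[0]
    a=c1+s[0]*d1;b=c2+s[1]*d2; return (a+b)/2,np.linalg.norm(a-b)
E
python3 - <<'E'
from h import *
for n in('side','top'):
    snap(n,n+'0.png'); i=cams.camera_info(n); print(n,i, ray(i,(320,240)))
o=env.get_obs(); print(o['tool_pos'],o['tool_rot'],o['time_s'],o['grip_width'])
E
```

```text
pics
side {'fx': 558.7847201746297, 'fy': 558.7847201746297, 'cx': 312.0321990995723, 'cy': 235.1104660908199, 'rvec': array([ 0.3174959 , -2.47286432,  1.66456073]), 'tvec': array([0.42600017, 0.09907385, 1.12066755])} (array([0.1578043 , 1.07617927, 0.51392946]), array([ 0.22062279, -0.89659729, -0.38434201]))
top {'fx': 560.6325814821404, 'fy': 560.6325814821404, 'cx': 309.4766716078718, 'cy': 244.16961003049033, 'rvec': array([ 2.16362492, -2.1804384 ,  0.07898126]), 'tvec': array([-0.01375612,  0.48282533,  1.46919762])} (array([ 0.35613927, -0.03536415,  1.50458146]), array([ 0.09223881, -0.00683294, -0.99591815]))
[ 0.14474661 -0.63320782  0.23856869] [-1.79902373e+02  5.41456559e-03  1.28811361e+01] 0.1 0.08721307251391423
```

View pics/top0.png

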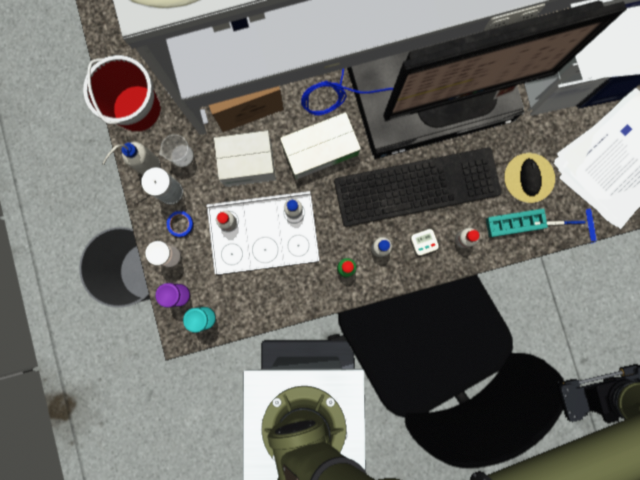

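View pics/side0.png

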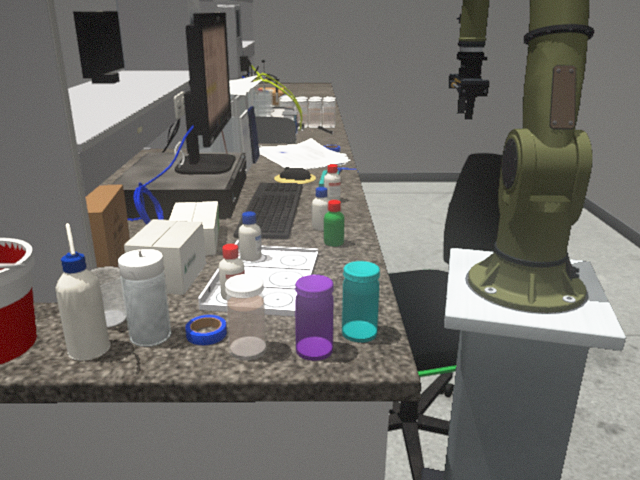

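Candidates (top px). Sample jar: clear, white lid, (160,254). Its look-alikes are purple (172,295), turquoise (199,320) and the granule jar (157,182). Red caps: old_red (223,218) in the tray, new_red (471,236), and the green-bodied one (347,267), which is not meant. Blue caps: old_blue (292,208) in the tray, new_blue (383,246), and the squirt bottle (130,150), which is not meant. I'll check these in one close crop.

```bash
python3 - <<'E'
import cv2,numpy as np
t=cv2.imread('pics/top0.png');s=cv2.imread('pics/side0.png')
a=cv2.resize(t[190:290,140:340],None,fx=4,fy=4,interpolation=cv2.INTER_CUBIC)[:, :800]
b=cv2.resize(s[150:360,170:390],None,fx=2,fy=2)[:200]
b1=cv2.resize(s[205:305,200:300],None,fx=2,fy=2);
r=cv2.resize(t[210:270,360:490],None,fx=3,fy=3); r=cv2.resize(r,(390,180))
s1=cv2.resize(s[155:255,290:360],None,fx=2,fy=2)[:180]
s2=cv2.resize(s[265:365,205:290],None,fx=2,fy=2)[:180]
row=np.zeros((200,800,3),np.uint8); row[:180,:390]=r; row[:180,395:535]=s1; row[:180,540:710]=s2
cv2.imwrite('pics/crop0.png',np.vstack([a,row]))
E
python3 - <<'E'
from h import *
T=cams.camera_info('top');S=cams.camera_info('side')
for n,p,q in [('jar',(159,254),(245,284)),('old_red',(223,217),(231,248)),('old_blue',(292,206),(250,215)),('new_blue',(384,245),(321,189)),('new_red',(473,236),(333,168)),('green',(348,266),(334,205)),('gran',(155,182),(141,259)),('purple',(167,295),(314,285)),('turq',(199,319),(361,270))]:
    P,e=tri(T,p,S,q); print(n,P.round(3),round(e,4))
for n,p in dict(lf=(232,254),mf=(265,249),rf=(298,245),c1=(208,205),c2=(312,193),c3=(318,262),c4=(215,273)).items(): print(n,at_z(T,p,.005).round(3))
E
```

```text
jar [0.453 0.356 0.119] 0.0013
old_red [0.545 0.199 0.104] 0.0033
old_blue [0.572 0.025 0.105] 0.0017
new_blue [ 0.472 -0.205  0.101] 0.001
new_red [ 0.493 -0.431  0.093] 0.0022
green [ 0.419 -0.115  0.094] 0.0024
gran [0.629 0.361 0.144] 0.0017
purple [0.35  0.334 0.12 ] 0.0016
turq [0.291 0.255 0.116] 0.0014
lf [0.459 0.191 0.005]
mf [0.472 0.102 0.005]
rf [0.482 0.014 0.005]
c1 [0.593 0.257 0.005]
c2 [ 0.623 -0.025  0.005]
c3 [ 0.436 -0.04   0.005]
c4 [0.409 0.236 0.005]
```

View pics/crop0.png

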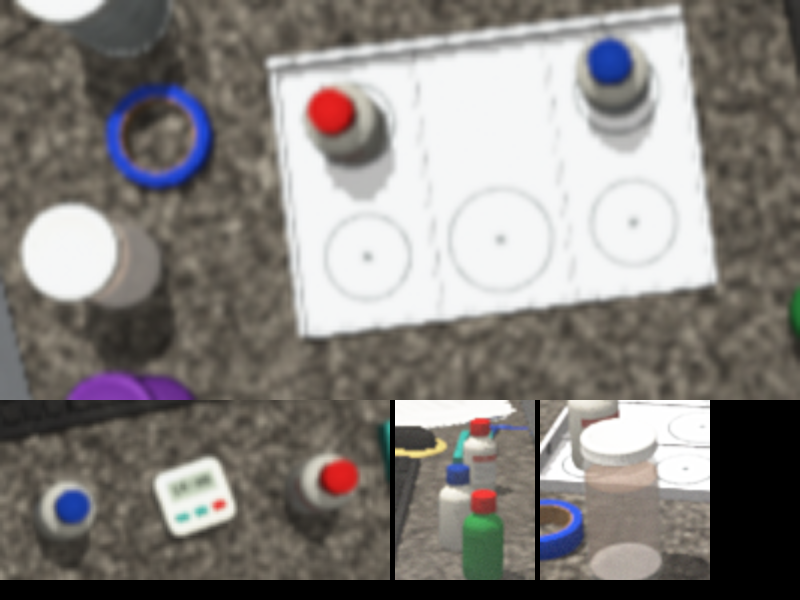

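The crop confirms the choices: the clear brown jar with the white lid, the white bottles with red and blue caps outside the tray, and a green body that is excluded. Next I align yaw with the tray (about 7.4°) and fly towards new_red.

```bash
cat >> h.py <<'E'
def go(x,y,z=None):
    o=env.get_obs(); p=np.array(o['tool_pos']); r=np.array(o['tool_rot']); a=np.radians(r[2])
    dx,dy=x-p[0],y-p[1]
    print('yaw %.2f pos'%r[2],p.round(4),'tx %.2f ty %.2f'%((np.cos(a)*dx+np.sin(a)*dy)/.05,(np.sin(a)*dx-np.cos(a)*dy)/.05),'' if z is None else 'tz %.2f'%((p[2]-z)/.05))
E
python3 -m pendant '[{"spin":1,"claw":0},{"spin":0.37,"claw":0},{"tx":0.92,"ty":-0.39,"claw":0},{"tx":0.92,"ty":-0.39,"claw":0},{"tx":0.92,"ty":-0.39,"claw":0},{"tx":0.92,"ty":-0.39,"claw":0},{"tx":0.92,"ty":-0.39,"claw":0},{"tx":0.92,"ty":-0.39,"claw":0},{"tx":0.92,"ty":-0.39,"claw":0},{"tx":0.92,"ty":-0.39,"claw":0}]' 30
python3 - <<'E'
from h import *
i=cams.camera_info('wrist'); snap('wrist','w1.png')
print(ray(i,(320,240)))
go(.545,.199,.24)
E
```

```text
(array([ 0.22388189, -0.61529876,  0.38264054]), array([-0.28222972, -0.06612264, -0.95708377]))
yaw 12.88 pos [ 0.1447 -0.6333  0.2387] tx 11.51 ty -14.44 tz -0.03invalid input at $[0]: expected keys tx, ty, tz, spin, claw
```

```bash

python3 -m pendant '[{"tx":0,"ty":0,"tz":0,"spin":1,"claw":0},{"tx":0,"ty":0,"tz":0,"spin":0.37,"claw":0},{"tx":0.92,"ty":-0.39,"tz":0,"spin":0,"claw":0},{"tx":0.92,"ty":-0.39,"tz":0,"spin":0,"claw":0},{"tx":0.92,"ty":-0.39,"tz":0,"spin":0,"claw":0},{"tx":0.92,"ty":-0.39,"tz":0,"spin":0,"claw":0},{"tx":0.92,"ty":-0.39,"tz":0,"spin":0,"claw":0},{"tx":0.92,"ty":-0.39,"tz":0,"spin":0,"claw":0},{"tx":0.92,"ty":-0.39,"tz":0,"spin":0,"claw":0},{"tx":0.92,"ty":-0.39,"tz":0,"spin":0,"claw":0}]' 30
python3 - <<'E'
from h import *
i=cams.camera_info('wrist'); snap('wrist','w1.png')
print(ray(i,(320,240)))
go(.545,.199,.24)
E
```

```text
time_s: 1.4
tool_pos: [0.4909, -0.4307, 0.2395]
tool_rot: [180.0, 0.0, 7.4]
force: [0.1, -0.6, 1.1]
grip_width: 0.0871
grasp_force: 0.0
(array([ 0.57132931, -0.42017542,  0.38356865]), array([-0.28702579, -0.04067959, -0.95707708]))
yaw 8.00 pos [ 0.4985 -0.4236  0.2393] tx 2.65 ty -12.20 tz -0.01
```

View pics/w1.png

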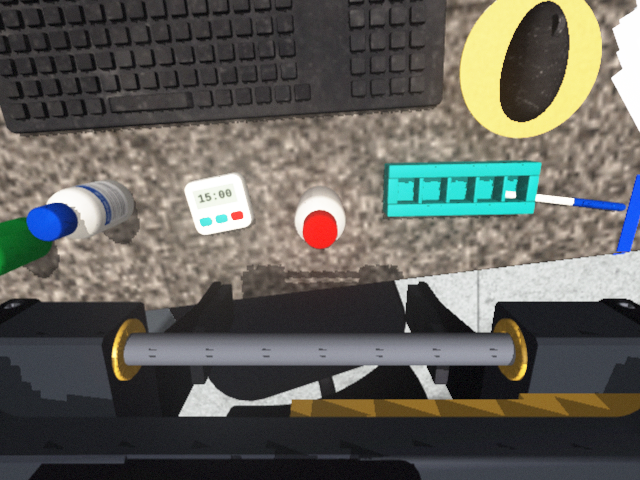

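```bash

python3 - <<'E'
from h import *
i=cams.camera_info('wrist'); im=cams.read_camera('wrist'); o=env.get_obs(); print(np.round(o['tool_pos'],4),o['tool_rot'])
def blob(im,col):
    h=cv2.cvtColor(im,cv2.COLOR_RGB2HSV)
    m=((h[...,0]<8)|(h[...,0]>172)) if col=='r' else ((h[...,0]>105)&(h[...,0]<128))
    m=(m&(h[...,1]>150)&(h[...,2]>70)).astype(np.uint8)
    n,l,s,c=cv2.connectedComponentsWithStats(m)
    return [(s[k,4],c[k].round(1)) for k in range(1,n) if s[k,4]>150]
for c in 'rb':
    for a,p in blob(im,c): print(c,a,p,at_z(i,p,.102).round(4))
E
python3 -m pendant '[{"tx":0.14,"ty":-1,"tz":0,"spin":0,"claw":0},{"tx":0.14,"ty":-1,"tz":0,"spin":0,"claw":0},{"tx":0.14,"ty":-1,"tz":0,"spin":0,"claw":0},{"tx":0.14,"ty":-1,"tz":0,"spin":0,"claw":0},{"tx":0.14,"ty":-1,"tz":0,"spin":0,"claw":0},{"tx":0.14,"ty":-1,"tz":0,"spin":0,"claw":0},{"tx":0.14,"ty":-1,"tz":0,"spin":0,"claw":0},{"tx":0.14,"ty":-1,"tz":0,"spin":0,"claw":0},{"tx":0.14,"ty":-1,"tz":0,"spin":0,"claw":0},{"tx":0.14,"ty":-1,"tz":0,"spin":0,"claw":0}]' 30
python3 -m pendant '[{"tx":-0.8,"ty":0,"tz":0,"spin":0,"claw":0},{"tx":0,"ty":0,"tz":0,"spin":0,"claw":0},{"tx":0,"ty":0,"tz":0,"spin":0,"claw":0}]'
python3 - <<'E'
from h import *
i=cams.camera_info('wrist'); snap('wrist','w2.png')
go(.545,.199,.24)
E
```

```text
[ 0.4962 -0.425   0.2392] [-179.79897015   -0.23609391    8.04444311]
r 1041 [327.3 240.2] [ 0.4961 -0.4304  0.102 ]
b 641 [632.4 238.5] [ 0.533  -0.6783  0.102 ]
b 1403 [ 61.5 229.5] [ 0.4743 -0.2134  0.102 ]
b 377 [603.4 216.5] [ 0.5473 -0.6479  0.102 ]
time_s: 2.75
tool_pos: [0.4945, 0.0743, 0.2397]
tool_rot: [180.0, -0.0, 7.4]
force: [0.7, 0.6, 0.2]
grip_width: 0.0868
grasp_force: 0.0
time_s: 3.12
tool_pos: [0.4556, 0.0675, 0.2399]
tool_rot: [180.0, -0.1, 7.3]
force: [-0.1, 0.3, -0.1]
grip_width: 0.0873
grasp_force: 0.0
yaw 7.34 pos [0.4558 0.0675 0.2399] tx 2.11 ty -2.38 tz -0.00
```

View pics/w2.png

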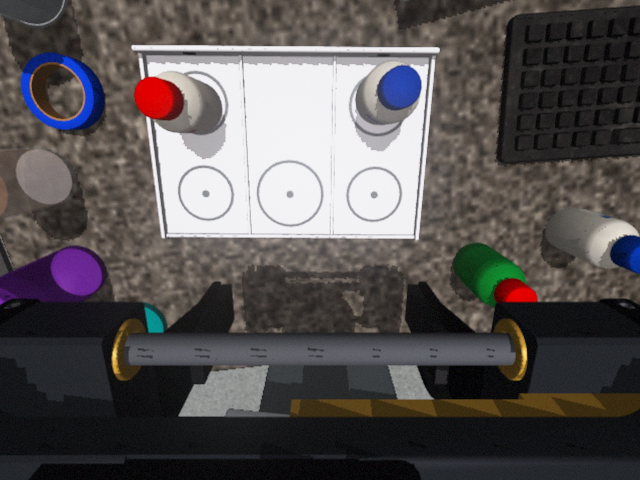

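The wrist view shows the front marks at (206,193), (290,194) and (374,195), the red cap at (158,98) and the blue cap at (400,87). Both bottles stand slightly off their back rings.

```bash
cat >> h.py <<'E'
def blobs(im,col,mn=150):
    h=cv2.cvtColor(im,cv2.COLOR_RGB2HSV)
    m=((h[...,0]<8)|(h[...,0]>172)) if col=='r' else ((h[...,0]>105)&(h[...,0]<128))
    m=(m&(h[...,1]>150)&(h[...,2]>70)).astype(np.uint8)
    n,l,s,c=cv2.connectedComponentsWithStats(m)
    return [(s[k,4],c[k].round(1)) for k in range(1,n) if s[k,4]>mn]
E
python3 - <<'E'
from h import *
i=cams.camera_info('wrist');im=cv2.imread('pics/w2.png')[:,:,::-1].copy()
W=[at_z(i,p,.005) for p in((206,193),(290,194),(374,195))]
T=cams.camera_info('top');t=cv2.imread('pics/top0.png')[:,:,::-1].copy()
print(np.round(W,4)); u=W[0]-W[2]; print('yaw',np.degrees(np.arctan2(-u[0],u[1])),np.linalg.norm(u))
a=np.arctan2(-u[0],u[1]);X=np.array([np.cos(a),np.sin(a),0]);print('back L,R',W[0]+.09*X,W[2]+.09*X)
print('top-cam marks',[at_z(T,p,.005).round(4) for p in((231.4,253.7),(264.8,249.6),(298,245.2))])
print('side-walls corner z: back L', [at_z(i,p,.03).round(3) for p in ((134,47),(438,48))])
for c in 'rb':
    for A,p in blobs(im,c): print('w',c,A,p,at_z(i,p,.1).round(4))
    for A,p in blobs(t,c,20): print('t',c,A,p,at_z(T,p,.1).round(4))
r=[p for A,p in blobs(im,'r')];
E
```

```text
[[0.4591 0.1895 0.005 ]
 [0.4696 0.1004 0.005 ]
 [0.4802 0.0112 0.005 ]]
yaw 6.72335972893411 0.17946066184499362
back L,R [0.54852608 0.20000284 0.005     ] [0.56953655 0.02177633 0.005     ]
top-cam marks [array([0.4601, 0.1926, 0.005 ]), array([0.4704, 0.1028, 0.005 ]), array([0.4815, 0.0135, 0.005 ])]
side-walls corner z: back L [array([0.587, 0.25 , 0.03 ]), array([ 0.621, -0.018,  0.03 ])]
w r 1653 [157.7  98.3] [0.5446 0.1996 0.1   ]
w r 788 [514.9 291.9] [ 0.4263 -0.1086  0.1   ]
t r 817 [127.4 100.7] [0.8515 0.4489 0.1   ]
t r 92 [222.3 217.7] [0.5449 0.2016 0.1   ]
t r 111 [472.7 235.3] [ 0.4949 -0.4281  0.1   ]
t r 97 [347.2 266.6] [ 0.4188 -0.1125  0.1   ]
w b 2156 [63.3 90. ] [0.5413 0.2685 0.1   ]
w b 1255 [401.2  86. ] [0.5762 0.0221 0.1   ]
w b 534 [631.8 252.3] [ 0.4743 -0.1957  0.1   ]
t b 606 [331.4  94.6] [ 0.8615 -0.0776  0.1   ]
t b 121 [128.6 149.5] [0.7232 0.4432 0.1   ]
t b 81 [291.9 205.1] [0.5755 0.0253 0.1   ]
t b 173 [590.5 224.4] [ 0.5198 -0.7231  0.1   ]
t b 220 [180.  223.9] [0.5301 0.3087 0.1   ]
t b 53 [574.6 222. ] [ 0.5262 -0.6838  0.1   ]
t b 83 [383.5 245.3] [ 0.4715 -0.2042  0.1   ]
```

```bash

python3 -m pendant '[{"tx":0.7,"ty":-0.8,"tz":0,"spin":0.15,"claw":0},{"tx":0.7,"ty":-0.8,"tz":0,"spin":0,"claw":0},{"tx":0.7,"ty":-0.8,"tz":0,"spin":0,"claw":0},{"tx":0,"ty":0,"tz":0.8,"spin":0,"claw":0},{"tx":0,"ty":0,"tz":0.8,"spin":0,"claw":0},{"tx":0,"ty":0,"tz":0,"spin":0,"claw":0},{"tx":0,"ty":0,"tz":0,"spin":0,"claw":0}]'
python3 - <<'E'
from h import *
i=cams.camera_info('wrist'); im=snap('wrist','w3.png')
for c in 'rb':
    for A,p in blobs(im,c): print('w',c,A,p,at_z(i,p,.1).round(4))
go(.5445,.2003,.096)
E
```

```text
time_s: 4.05
tool_pos: [0.5458, 0.2002, 0.1608]
tool_rot: [-180.0, -0.1, 6.8]
force: [0.4, -0.4, 0.2]
grip_width: 0.087
grasp_force: 0.0
w r 1813 [319.5 273. ] [0.5438 0.1996 0.1   ]
w b 2457 [169.  216.8] [0.5685 0.2919 0.1   ]
w b 2234 [614.  256.9] [0.5756 0.0226 0.1   ]
yaw 6.76 pos [0.5461 0.2004 0.1614] tx -0.03 ty -0.00 tz 1.31
```

View pics/w3.png

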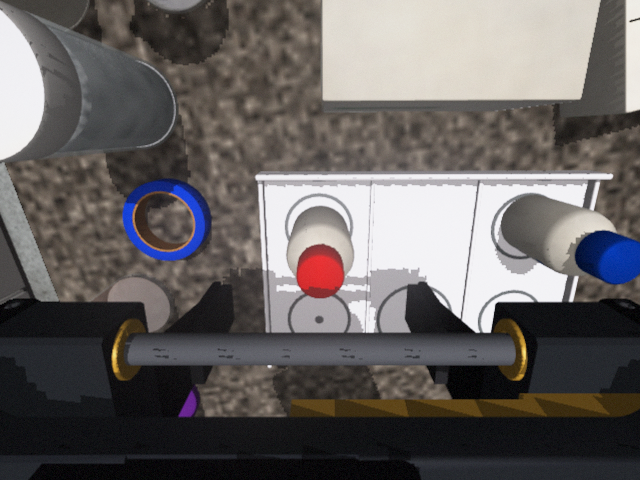

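Red cap at (320,272), centred between the fingers. Descend, grip and lift.

```bash

python3 -m pendant '[{"tx":-0.03,"ty":0,"tz":0.65,"spin":0,"claw":0},{"tx":0,"ty":0,"tz":0.66,"spin":0,"claw":0},{"tx":0,"ty":0,"tz":0,"spin":0,"claw":0},{"tx":0,"ty":0,"tz":0,"spin":0,"claw":1},{"tx":0,"ty":0,"tz":0,"spin":0,"claw":1},{"tx":0,"ty":0,"tz":0,"spin":0,"claw":1},{"tx":0,"ty":0,"tz":0,"spin":0,"claw":1},{"tx":0,"ty":0,"tz":0,"spin":0,"claw":1},{"tx":0,"ty":0,"tz":0,"spin":0,"claw":1}]' 25
python3 -m pendant '[{"tx":0,"ty":0,"tz":0,"spin":0,"claw":1},{"tx":0,"ty":0,"tz":-0.3,"spin":0,"claw":1},{"tx":0,"ty":0,"tz":-0.3,"spin":0,"claw":1},{"tx":0,"ty":0,"tz":0,"spin":0,"claw":1}]' 25
python3 - <<'E'
from h import *
go(.459,.1903,.096)
E
```

```text
time_s: 5.22
tool_pos: [0.5431, 0.1998, 0.094]
tool_rot: [180.0, 0.0, 6.8]
force: [0.4, 1.2, -0.6]
grip_width: 0.0349
grasp_force: 0.0
time_s: 5.72
tool_pos: [0.5445, 0.2005, 0.1262]
tool_rot: [-180.0, -0.2, 6.8]
force: [-0.2, -0.3, -1.6]
grip_width: 0.0282
grasp_force: 25.0
yaw 6.80 pos [0.5445 0.2005 0.1262] tx -1.72 ty 0.00 tz 0.60
```

```bash

python3 -m pendant '[{"tx":-0.57,"ty":0,"tz":0,"spin":0,"claw":1},{"tx":-0.57,"ty":0,"tz":0,"spin":0,"claw":1},{"tx":-0.57,"ty":0,"tz":0,"spin":0,"claw":1},{"tx":0,"ty":0,"tz":0,"spin":0,"claw":1},{"tx":0,"ty":0,"tz":0.3,"spin":0,"claw":1},{"tx":0,"ty":0,"tz":0.26,"spin":0,"claw":1},{"tx":0,"ty":0,"tz":0,"spin":0,"claw":1},{"tx":0,"ty":0,"tz":0,"spin":0,"claw":1}]' 25
python3 - <<'E'
from h import *
go(.4593,.1903,.0962)
E
```

```text
time_s: 6.72
tool_pos: [0.4582, 0.19, 0.0956]
tool_rot: [-180.0, 0.1, 6.8]
force: [0.3, 0.8, -1.0]
grip_width: 0.0284
grasp_force: 25.0
yaw 6.81 pos [0.4582 0.19   0.0956] tx 0.02 ty -0.00 tz -0.01
```

```bash

python3 -m pendant '[{"tx":0,"ty":0,"tz":0,"spin":0,"claw":0},{"tx":0,"ty":0,"tz":0,"spin":0,"claw":0},{"tx":0,"ty":0,"tz":0,"spin":0,"claw":0},{"tx":0,"ty":0,"tz":-0.8,"spin":0,"claw":0},{"tx":0,"ty":0,"tz":-0.8,"spin":0,"claw":0},{"tx":0.49,"ty":0.9,"tz":0,"spin":0,"claw":0},{"tx":0.49,"ty":0.9,"tz":0,"spin":0,"claw":0},{"tx":0.49,"ty":0.9,"tz":0,"spin":0,"claw":0},{"tx":0.49,"ty":0.9,"tz":0,"spin":0,"claw":0},{"tx":0,"ty":0,"tz":0,"spin":0,"claw":0}]' 25
python3 -m pendant '[{"tx":0,"ty":0,"tz":0,"spin":0,"claw":0},{"tx":0,"ty":0,"tz":0,"spin":0,"claw":0}]'
python3 - <<'E'
from h import *
i=cams.camera_info('wrist'); im=snap('wrist','w4.png')
for c in 'rb':
    for A,p in blobs(im,c): print('w',c,A,p,at_z(i,p,.1).round(4))
go(.5758,.0226,.096)
E
```

```text
time_s: 7.98
tool_pos: [0.5786, 0.0171, 0.1755]
tool_rot: [179.9, 0.0, 6.3]
force: [1.4, 1.5, -0.7]
grip_width: 0.0868
grasp_force: 0.0
time_s: 8.22
tool_pos: [0.5764, 0.0242, 0.1762]
tool_rot: [-180.0, -0.0, 6.9]
force: [-0.0, 0.9, -0.2]
grip_width: 0.087
grasp_force: 0.0
w b 791 [  6.7 226.2] [0.5755 0.2249 0.1   ]
w b 1293 [320.7 266.5] [0.5726 0.0226 0.1   ]
yaw 6.95 pos [0.5764 0.0242 0.1763] tx -0.02 ty 0.03 tz 1.61
```

```bash

python3 -m pendant '[{"tx":-0.04,"ty":0.03,"tz":0.8,"spin":0,"claw":0},{"tx":0,"ty":0,"tz":0.8,"spin":0,"claw":0},{"tx":0,"ty":0,"tz":0,"spin":0,"claw":0},{"tx":0,"ty":0,"tz":0,"spin":0,"claw":1},{"tx":0,"ty":0,"tz":0,"spin":0,"claw":1},{"tx":0,"ty":0,"tz":0,"spin":0,"claw":1},{"tx":0,"ty":0,"tz":0,"spin":0,"claw":1},{"tx":0,"ty":0,"tz":0,"spin":0,"claw":1},{"tx":0,"ty":0,"tz":0,"spin":0,"claw":1},{"tx":0,"ty":0,"tz":0,"spin":0,"claw":1}]' 25
python3 -m pendant '[{"tx":0,"ty":0,"tz":-0.3,"spin":0,"claw":1},{"tx":0,"ty":0,"tz":-0.3,"spin":0,"claw":1},{"tx":0,"ty":0,"tz":0,"spin":0,"claw":1}]' 25
python3 - <<'E'
from h import *
i=cams.camera_info('wrist'); im=snap('wrist','w5.png')
for A,p in blobs(im,'b'): print('w',A,p,at_z(i,p,.13).round(4))
go(.4804,.0120,.096)
E
```

```text
time_s: 9.52
tool_pos: [0.575, 0.0209, 0.0959]
tool_rot: [-180.0, 0.0, 6.8]
force: [-0.8, -0.5, -0.6]
grip_width: 0.0283
grasp_force: 24.8
time_s: 9.9
tool_pos: [0.5765, 0.021, 0.1283]
tool_rot: [179.9, -0.2, 6.8]
force: [0.5, 0.3, -0.6]
grip_width: 0.0281
grasp_force: 24.8
w 1739 [321.  317.1] [0.5786 0.0203 0.13  ]
yaw 6.79 pos [0.5758 0.0208 0.1272] tx -1.92 ty -0.05 tz 0.62
```

View pics/w5.png

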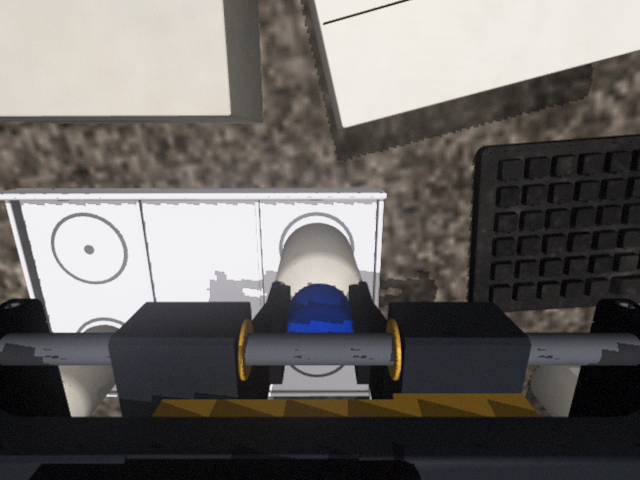

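The blue cap is held (px 320,315). I move it to the right front mark.

```bash

python3 -m pendant '[{"tx":-0.64,"ty":-0.05,"tz":0,"spin":0,"claw":1},{"tx":-0.64,"ty":0,"tz":0,"spin":0,"claw":1},{"tx":-0.64,"ty":0,"tz":0,"spin":0,"claw":1},{"tx":0,"ty":0,"tz":0,"spin":0,"claw":1},{"tx":0,"ty":0,"tz":0.3,"spin":0,"claw":1},{"tx":0,"ty":0,"tz":0.28,"spin":0,"claw":1},{"tx":0,"ty":0,"tz":0,"spin":0,"claw":1},{"tx":0,"ty":0,"tz":0,"spin":0,"claw":1}]' 25
python3 -m pendant '[{"tx":0,"ty":0,"tz":0,"spin":0,"claw":0},{"tx":0,"ty":0,"tz":0,"spin":0,"claw":0},{"tx":0,"ty":0,"tz":0,"spin":0,"claw":0},{"tx":0,"ty":0,"tz":-0.9,"spin":0,"claw":0},{"tx":0,"ty":0,"tz":-0.9,"spin":0,"claw":0},{"tx":0,"ty":0,"tz":-0.9,"spin":0,"claw":0},{"tx":-0.5,"ty":-0.8,"tz":0,"spin":0,"claw":0},{"tx":-0.5,"ty":-0.8,"tz":0,"spin":0,"claw":0},{"tx":0,"ty":0,"tz":0,"spin":0,"claw":0},{"tx":0,"ty":0,"tz":0,"spin":0,"claw":0}]' 25
python3 - <<'E'
from h import *
i=cams.camera_info('wrist'); im=snap('wrist','w6.png')
for c in 'rb':
  for A,p in blobs(im,c): print(c,A,p,at_z(i,p,.1).round(4))
go(.472,-.205)
E
```

```text
time_s: 10.95
tool_pos: [0.4793, 0.0122, 0.0963]
tool_rot: [-180.0, 0.1, 6.8]
force: [-0.4, 0.4, -1.0]
grip_width: 0.0281
grasp_force: 25.0
time_s: 12.2
tool_pos: [0.4206, 0.085, 0.2323]
tool_rot: [179.9, -0.0, 6.8]
force: [0.3, 0.1, 0.1]
grip_width: 0.0869
grasp_force: 0.0
r 1293 [187.6 172.2] [0.4601 0.1908 0.1   ]
r 1350 [553.4 264.1] [ 0.4207 -0.1108  0.1   ]
b 2407 [72.  53.4] [0.5327 0.2717 0.1   ]
b 1067 [424.  175.5] [0.4792 0.0106 0.1   ]
yaw 6.74 pos [0.4208 0.0847 0.2321] tx 0.34 ty 5.87
```

View pics/w6.png

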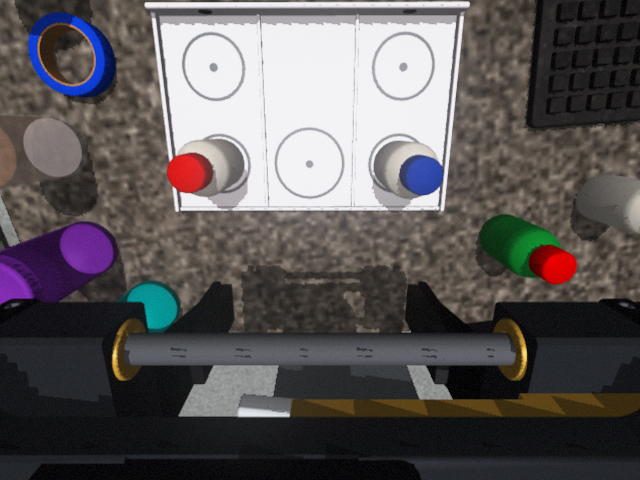

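Old bottles stand on the front marks: the caps measure within about 1 mm of them. Back marks are at px (213,67) and (403,67). Next is new_blue.

```bash
python3 - <<'E'
from h import *
i=cams.camera_info('wrist')
W=[at_z(i,p,.005) for p in((213,67),(403,67),(309,164))]; print(np.round(W,4))
u=W[0]-W[1];print(np.degrees(np.arctan2(-u[0],u[1])))
E
python3 -m pendant '[{"tx":0.06,"ty":0.98,"tz":0,"spin":0,"claw":0},{"tx":0.06,"ty":0.98,"tz":0,"spin":0,"claw":0},{"tx":0.06,"ty":0.98,"tz":0,"spin":0,"claw":0},{"tx":0.06,"ty":0.98,"tz":0,"spin":0,"claw":0},{"tx":0.06,"ty":0.98,"tz":0,"spin":0,"claw":0},{"tx":0.06,"ty":0.98,"tz":0,"spin":0,"claw":0},{"tx":0,"ty":0,"tz":0.5,"spin":0,"claw":0},{"tx":0,"ty":0,"tz":0.5,"spin":0,"claw":0},{"tx":0,"ty":0,"tz":0,"spin":0,"claw":0},{"tx":0,"ty":0,"tz":0,"spin":0,"claw":0}]'
python3 - <<'E'
from h import *
i=cams.camera_info('wrist'); im=snap('wrist','w7.png')
for c in 'rb':
  for A,p in blobs(im,c): print(c,A,p,at_z(i,p,.095).round(4))
go(.472,-.205,.091)
E
```

```text
[[0.5479 0.2007 0.005 ]
 [0.5692 0.0221 0.005 ]
 [0.4692 0.1006 0.005 ]]
6.821094814741693
time_s: 13.5
tool_pos: [0.4734, -0.205, 0.1826]
tool_rot: [180.0, -0.0, 6.8]
force: [0.7, -0.4, 0.6]
grip_width: 0.0867
grasp_force: 0.0
r 883 [628.6 260.1] [ 0.4954 -0.4181  0.095 ]
r 768 [180.1 305.7] [ 0.4235 -0.1104  0.095 ]
b 260 [  3.6 204.8] [0.4838 0.0055 0.095 ]
b 1568 [321.6 258.4] [ 0.4714 -0.2071  0.095 ]
yaw 6.77 pos [ 0.4737 -0.2049  0.1831] tx -0.03 ty -0.00 tz 1.84
```

```bash

python3 -m pendant '[{"tx":-0.03,"ty":0.02,"tz":0.92,"spin":0,"claw":0},{"tx":0,"ty":0,"tz":0.92,"spin":0,"claw":0},{"tx":0,"ty":0,"tz":0,"spin":0,"claw":0},{"tx":0,"ty":0,"tz":0,"spin":0,"claw":1},{"tx":0,"ty":0,"tz":0,"spin":0,"claw":1},{"tx":0,"ty":0,"tz":0,"spin":0,"claw":1},{"tx":0,"ty":0,"tz":0,"spin":0,"claw":1},{"tx":0,"ty":0,"tz":0,"spin":0,"claw":1},{"tx":0,"ty":0,"tz":0,"spin":0,"claw":1},{"tx":0,"ty":0,"tz":0,"spin":0,"claw":1}]' 25
python3 -m pendant '[{"tx":0,"ty":0,"tz":-0.8,"spin":0,"claw":1},{"tx":0,"ty":0,"tz":-0.8,"spin":0,"claw":1},{"tx":0.8,"ty":0,"tz":0,"spin":0,"claw":1},{"tx":0.8,"ty":0,"tz":0,"spin":0,"claw":1},{"tx":0.8,"ty":0,"tz":0,"spin":0,"claw":1},{"tx":0,"ty":-0.8,"tz":0,"spin":0,"claw":1},{"tx":0,"ty":-0.8,"tz":0,"spin":0,"claw":1},{"tx":0,"ty":-0.8,"tz":0,"spin":0,"claw":1},{"tx":0,"ty":-0.8,"tz":0,"spin":0,"claw":1},{"tx":0,"ty":0,"tz":0,"spin":0,"claw":1}]' 25
python3 - <<'E'
from h import *
go(.5695,.0225,.096)
E
```

```text
time_s: 14.8
tool_pos: [0.4716, -0.2055, 0.09]
tool_rot: [180.0, 0.0, 6.8]
force: [0.4, -0.4, 0.3]
grip_width: 0.0286
grasp_force: 24.9
time_s: 16.05
tool_pos: [0.5712, -0.0274, 0.1699]
tool_rot: [-179.9, 0.0, 7.2]
force: [0.9, -0.3, -0.3]
grip_width: 0.0281
grasp_force: 24.9
yaw 7.21 pos [ 0.5712 -0.0274  0.1699] tx 0.09 ty -0.99 tz 1.48
```

```bash

python3 -m pendant '[{"tx":0.04,"ty":-0.5,"tz":0,"spin":0,"claw":1},{"tx":0.04,"ty":-0.5,"tz":0,"spin":0,"claw":1},{"tx":0,"ty":0,"tz":0.6,"spin":0,"claw":1},{"tx":0,"ty":0,"tz":0.5,"spin":0,"claw":1},{"tx":0,"ty":0,"tz":0,"spin":0,"claw":1},{"tx":0,"ty":0,"tz":0,"spin":0,"claw":1}]' 25
python3 - <<'E'
from h import *
go(.5695,.0225,.096)
E
```

```text
time_s: 16.8
tool_pos: [0.5705, 0.0172, 0.1158]
tool_rot: [180.0, -0.1, 6.8]
force: [0.4, -0.7, -0.0]
grip_width: 0.0284
grasp_force: 24.9
yaw 6.76 pos [0.5705 0.0172 0.1158] tx -0.01 ty -0.11 tz 0.40
```

```bash

python3 -m pendant '[{"tx":-0.01,"ty":-0.11,"tz":0.1,"spin":0,"claw":1},{"tx":0,"ty":0,"tz":0.15,"spin":0,"claw":1},{"tx":0,"ty":0,"tz":0.14,"spin":0,"claw":1},{"tx":0,"ty":0,"tz":0,"spin":0,"claw":1},{"tx":0,"ty":0,"tz":0,"spin":0,"claw":1},{"tx":0,"ty":0,"tz":0,"spin":0,"claw":0},{"tx":0,"ty":0,"tz":0,"spin":0,"claw":0},{"tx":0,"ty":0,"tz":0,"spin":0,"claw":0}]' 25
python3 -m pendant '[{"tx":0,"ty":0,"tz":-1,"spin":0,"claw":0},{"tx":0,"ty":0,"tz":-1,"spin":0,"claw":0},{"tx":0,"ty":0,"tz":-0.8,"spin":0,"claw":0},{"tx":-0.4,"ty":0.95,"tz":0,"spin":0,"claw":0},{"tx":-0.4,"ty":0.95,"tz":0,"spin":0,"claw":0},{"tx":-0.4,"ty":0.95,"tz":0,"spin":0,"claw":0},{"tx":-0.4,"ty":0.95,"tz":0,"spin":0,"claw":0},{"tx":-0.4,"ty":0.95,"tz":0,"spin":0,"claw":0},{"tx":0,"ty":0.95,"tz":0,"spin":0,"claw":0},{"tx":0,"ty":0.95,"tz":0,"spin":0,"claw":0}]'
python3 - <<'E'
from h import *
go(.4953,-.4297,.18)
E
```

```text
time_s: 17.8
tool_pos: [0.5689, 0.0232, 0.0957]
tool_rot: [180.0, -0.0, 6.8]
force: [0.3, 0.6, 0.6]
grip_width: 0.0508
grasp_force: 0.0
time_s: 19.05
tool_pos: [0.5087, -0.3205, 0.236]
tool_rot: [180.0, -0.0, 6.8]
force: [0.3, -0.1, 1.0]
grip_width: 0.087
grasp_force: 0.0
yaw 6.78 pos [ 0.5087 -0.3205  0.236 ] tx -0.52 ty 2.14 tz 1.12
```

```bash

python3 -m pendant '[{"tx":-0.25,"ty":0.9,"tz":0,"spin":0,"claw":0},{"tx":-0.25,"ty":0.9,"tz":0,"spin":0,"claw":0},{"tx":0,"ty":0,"tz":0.5,"spin":0,"claw":0},{"tx":0,"ty":0,"tz":0.5,"spin":0,"claw":0},{"tx":0,"ty":0,"tz":0,"spin":0,"claw":0},{"tx":0,"ty":0,"tz":0,"spin":0,"claw":0}]'
python3 - <<'E'
from h import *
i=cams.camera_info('wrist'); im=snap('wrist','w8.png')
for c in 'r':
  for A,p in blobs(im,c): print(c,A,p,at_z(i,p,.095).round(4))
go(.4953,-.4297,.091)
E
```

```text
time_s: 19.8
tool_pos: [0.4952, -0.4113, 0.1866]
tool_rot: [179.9, -0.1, 6.8]
force: [-0.3, -0.6, 0.5]
grip_width: 0.0872
grasp_force: 0.0
r 1573 [346.2 258.1] [ 0.4941 -0.4309  0.095 ]
yaw 6.82 pos [ 0.4954 -0.4115  0.1871] tx -0.05 ty 0.36 tz 1.92
```

```bash

python3 -m pendant '[{"tx":-0.06,"ty":0.37,"tz":0.4,"spin":0,"claw":0},{"tx":0,"ty":0,"tz":0.8,"spin":0,"claw":0},{"tx":0,"ty":0,"tz":0.72,"spin":0,"claw":0},{"tx":0,"ty":0,"tz":0,"spin":0,"claw":0},{"tx":0,"ty":0,"tz":0,"spin":0,"claw":1},{"tx":0,"ty":0,"tz":0,"spin":0,"claw":1},{"tx":0,"ty":0,"tz":0,"spin":0,"claw":1},{"tx":0,"ty":0,"tz":0,"spin":0,"claw":1},{"tx":0,"ty":0,"tz":0,"spin":0,"claw":1},{"tx":0,"ty":0,"tz":0,"spin":0,"claw":1}]' 25
python3 -m pendant '[{"tx":0,"ty":0,"tz":0,"spin":0,"claw":1},{"tx":0,"ty":0,"tz":-0.9,"spin":0,"claw":1},{"tx":0,"ty":0,"tz":-0.9,"spin":0,"claw":1},{"tx":0,"ty":0,"tz":-0.9,"spin":0,"claw":1},{"tx":0.5,"ty":-0.8,"tz":0,"spin":0,"claw":1},{"tx":0.5,"ty":-0.8,"tz":0,"spin":0,"claw":1},{"tx":0.3,"ty":-0.8,"tz":0,"spin":0,"claw":1},{"tx":0.1,"ty":-0.8,"tz":0,"spin":0,"claw":1}]' 25
python3 - <<'E'
from h import *
go(.5482,.2010,.096)
E
```

```text
time_s: 21.1
tool_pos: [0.4938, -0.4299, 0.0896]
tool_rot: [180.0, 0.0, 6.8]
force: [0.0, -0.8, 0.5]
grip_width: 0.0347
grasp_force: 0.0
time_s: 22.1
tool_pos: [0.5451, -0.2606, 0.2242]
tool_rot: [-180.0, -0.0, 6.9]
force: [0.8, -0.6, -0.4]
grip_width: 0.0285
grasp_force: 25.0
yaw 6.88 pos [ 0.5451 -0.2606  0.2242] tx 1.17 ty -9.16 tz 2.56
```

```bash

python3 -m pendant '[{"tx":0.12,"ty":-0.6,"tz":-0.4,"spin":0,"claw":1},{"tx":0.12,"ty":-0.9,"tz":0,"spin":0,"claw":1},{"tx":0.12,"ty":-0.9,"tz":0,"spin":0,"claw":1},{"tx":0.12,"ty":-0.9,"tz":0,"spin":0,"claw":1},{"tx":0.12,"ty":-0.9,"tz":0,"spin":0,"claw":1},{"tx":0.12,"ty":-0.9,"tz":0,"spin":0,"claw":1},{"tx":0.12,"ty":-0.9,"tz":0,"spin":0,"claw":1},{"tx":0.12,"ty":-0.9,"tz":0,"spin":0,"claw":1},{"tx":0.12,"ty":-0.9,"tz":0,"spin":0,"claw":1},{"tx":0.1,"ty":-0.6,"tz":0,"spin":0,"claw":1}]' 25
python3 -m pendant '[{"tx":0,"ty":-0.5,"tz":0.4,"spin":0,"claw":1},{"tx":0,"ty":0,"tz":0.7,"spin":0,"claw":1},{"tx":0,"ty":0,"tz":0.7,"spin":0,"claw":1},{"tx":0,"ty":0,"tz":0.7,"spin":0,"claw":1},{"tx":0,"ty":0,"tz":0,"spin":0,"claw":1},{"tx":0,"ty":0,"tz":0,"spin":0,"claw":1}]' 25
python3 - <<'E'
from h import *
go(.5482,.2010,.0955)
E
```

```text
time_s: 23.35
tool_pos: [0.5526, 0.164, 0.2445]
tool_rot: [-180.0, 0.0, 6.9]
force: [0.7, -0.4, -1.0]
grip_width: 0.0284
grasp_force: 25.0
time_s: 24.1
tool_pos: [0.551, 0.1865, 0.1208]
tool_rot: [-180.0, -0.1, 6.8]
force: [-0.6, 0.1, -0.2]
grip_width: 0.0284
grasp_force: 25.0
yaw 6.80 pos [0.551  0.1865 0.1208] tx -0.02 ty -0.29 tz 0.51
```

```bash

python3 -m pendant '[{"tx":-0.02,"ty":-0.29,"tz":0,"spin":0,"claw":1},{"tx":0,"ty":0,"tz":0.2,"spin":0,"claw":1},{"tx":0,"ty":0,"tz":0.15,"spin":0,"claw":1},{"tx":0,"ty":0,"tz":0.14,"spin":0,"claw":1},{"tx":0,"ty":0,"tz":0,"spin":0,"claw":1},{"tx":0,"ty":0,"tz":0,"spin":0,"claw":1},{"tx":0,"ty":0,"tz":0,"spin":0,"claw":0},{"tx":0,"ty":0,"tz":0,"spin":0,"claw":0},{"tx":0,"ty":0,"tz":0,"spin":0,"claw":0},{"tx":0,"ty":0,"tz":0,"spin":0,"claw":0}]' 25
python3 -m pendant '[{"tx":0,"ty":0,"tz":-1,"spin":0,"claw":0},{"tx":0,"ty":0,"tz":-1,"spin":0,"claw":0},{"tx":0,"ty":0,"tz":-0.8,"spin":0,"claw":0},{"tx":-0.8,"ty":-0.5,"tz":0,"spin":0,"claw":0},{"tx":-0.8,"ty":-0.5,"tz":0,"spin":0,"claw":0},{"tx":-0.8,"ty":-0.5,"tz":0,"spin":0,"claw":0},{"tx":0,"ty":0,"tz":0,"spin":0,"claw":0},{"tx":0,"ty":0,"tz":0,"spin":0,"claw":0}]'
python3 - <<'E'
from h import *
i=cams.camera_info('wrist'); im=snap('wrist','w9.png')
for c in 'rb':
  for A,p in blobs(im,c): print(c,A,p,at_z(i,p,.1).round(4))
go(.453,.356,.10)
E
```

```text
time_s: 25.35
tool_pos: [0.5477, 0.2004, 0.0951]
tool_rot: [180.0, -0.0, 6.8]
force: [-0.0, 0.3, 0.1]
grip_width: 0.0606
grasp_force: 0.0
time_s: 26.35
tool_pos: [0.4201, 0.2602, 0.2353]
tool_rot: [180.0, -0.1, 6.8]
force: [0.9, -0.4, 0.3]
grip_width: 0.0869
grasp_force: 0.0
r 1458 [424.3  75. ] [0.5487 0.1994 0.1   ]
r 1096 [414.4 198.6] [0.4599 0.1888 0.1   ]
b 1887 [260.9  78.4] [0.5324 0.3156 0.1   ]
b 629 [630.7 198.2] [0.4806 0.0189 0.1   ]
yaw 6.73 pos [0.4205 0.2599 0.2351] tx 0.87 ty -1.83 tz 2.70
```

View pics/w9.png

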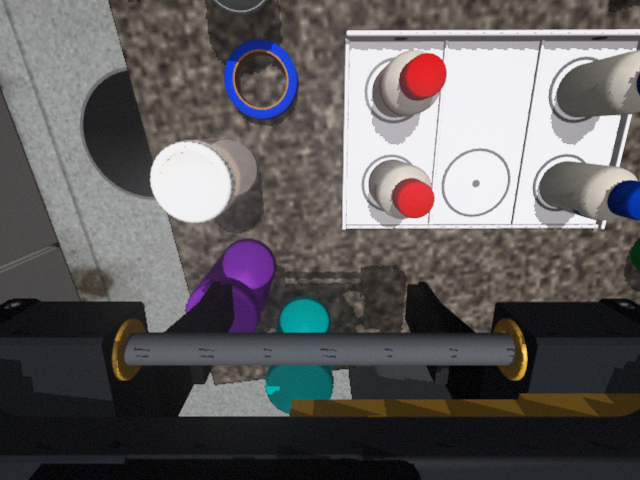

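The jar lid is at (192,181) px with its base near (231,168). The red bottles stand on the left-lane marks.

```bash
python3 - <<'E'
from h import *
i=cams.camera_info('wrist'); T=cams.camera_info('top')
print(at_z(i,(192,181),.122).round(4),at_z(i,(231,168),0).round(4),tri(i,(192,181),T,(157.5,252.7)))
E
python3 -m pendant '[{"tx":0.29,"ty":-0.6,"tz":0,"spin":0,"claw":0},{"tx":0.29,"ty":-0.6,"tz":0,"spin":0,"claw":0},{"tx":0.29,"ty":-0.6,"tz":0,"spin":0,"claw":0},{"tx":0,"ty":0,"tz":0.6,"spin":0,"claw":0},{"tx":0,"ty":0,"tz":0,"spin":0,"claw":0},{"tx":0,"ty":0,"tz":0,"spin":0,"claw":0}]'
python3 - <<'E'
from h import *
i=cams.camera_info('wrist'); im=snap('wrist','w10.png')
go(.453,.356,.10)
E
```

```text
[0.457  0.3559 0.122 ] [0.4545 0.3566 0.    ] (array([0.45612066, 0.35902614, 0.1160673 ]), np.float64(0.002170414962878735))
time_s: 27.15
tool_pos: [0.4531, 0.3545, 0.2054]
tool_rot: [-180.0, 0.0, 6.7]
force: [0.3, 0.6, 1.0]
grip_width: 0.0871
grasp_force: 0.0
yaw 6.71 pos [0.4531 0.3548 0.2059] tx 0.00 ty -0.02 tz 2.12
```

View pics/w10.png

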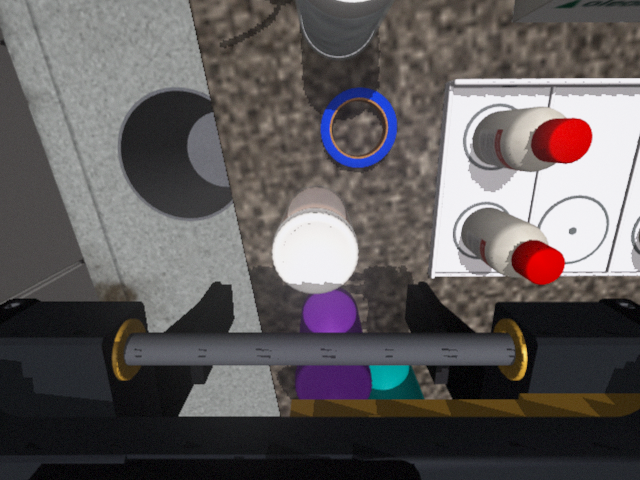

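Lid centre is at (315,250), and the fingers straddle it with the purple jar clear behind.

```bash
python3 - <<'E'
from h import *
i=cams.camera_info('wrist')
for z in (.118,.124): print(at_z(i,(315,250),z).round(4))
j=tri
go(.4555,.3565,.098)
E
```

```text
[0.4566 0.3579 0.118 ]
[0.4586 0.3581 0.124 ]
yaw 6.71 pos [0.4531 0.3548 0.2059] tx 0.05 ty -0.03 tz 2.16
```

```bash

python3 -m pendant '[{"tx":0.08,"ty":-0.04,"tz":0.4,"spin":0,"claw":0},{"tx":0,"ty":0,"tz":0.6,"spin":0,"claw":0},{"tx":0,"ty":0,"tz":0.6,"spin":0,"claw":0},{"tx":0,"ty":0,"tz":0.56,"spin":0,"claw":0},{"tx":0,"ty":0,"tz":0,"spin":0,"claw":0},{"tx":0,"ty":0,"tz":0,"spin":0,"claw":1},{"tx":0,"ty":0,"tz":0,"spin":0,"claw":1},{"tx":0,"ty":0,"tz":0,"spin":0,"claw":1},{"tx":0,"ty":0,"tz":0,"spin":0,"claw":1},{"tx":0,"ty":0,"tz":0,"spin":0,"claw":1}]' 45
python3 -m pendant '[{"tx":0,"ty":0,"tz":0,"spin":0,"claw":1},{"tx":0,"ty":0,"tz":-0.4,"spin":0,"claw":1},{"tx":0,"ty":0,"tz":-0.9,"spin":0,"claw":1},{"tx":0,"ty":0,"tz":-0.9,"spin":0,"claw":1},{"tx":0,"ty":0,"tz":-0.9,"spin":0,"claw":1},{"tx":0,"ty":0,"tz":0,"spin":0,"claw":1}]' 45
python3 - <<'E'
from h import *
go(.4695,.1010,.098)
E
```

```text
time_s: 28.45
tool_pos: [0.4563, 0.3579, 0.0977]
tool_rot: [-180.0, -0.1, 6.8]
force: [-0.5, 0.7, 4.0]
grip_width: 0.0597
grasp_force: 45.0
time_s: 29.2
tool_pos: [0.4569, 0.3593, 0.2562]
tool_rot: [-179.8, -0.4, 6.8]
force: [0.4, 0.7, -3.5]
grip_width: 0.0598
grasp_force: 45.0
yaw 6.82 pos [0.4569 0.3593 0.2562] tx -0.36 ty 5.16 tz 3.16
```

```bash

python3 -m pendant '[{"tx":-0.05,"ty":0.5,"tz":0,"spin":0,"claw":1},{"tx":-0.05,"ty":0.8,"tz":0,"spin":0,"claw":1},{"tx":-0.05,"ty":0.8,"tz":0,"spin":0,"claw":1},{"tx":-0.05,"ty":0.8,"tz":0,"spin":0,"claw":1},{"tx":-0.05,"ty":0.8,"tz":0,"spin":0,"claw":1},{"tx":-0.05,"ty":0.8,"tz":0,"spin":0,"claw":1},{"tx":-0.05,"ty":0.66,"tz":0,"spin":0,"claw":1},{"tx":0,"ty":0,"tz":0,"spin":0,"claw":1},{"tx":0,"ty":0,"tz":0,"spin":0,"claw":1}]' 45
python3 - <<'E'
from h import *
go(.4695,.1010,.1030)
E
```

```text
time_s: 30.32
tool_pos: [0.4682, 0.1, 0.251]
tool_rot: [-180.0, 0.1, 6.8]
force: [-0.1, 0.6, -2.4]
grip_width: 0.0597
grasp_force: 45.0
yaw 6.83 pos [0.4682 0.1    0.251 ] tx 0.03 ty -0.02 tz 2.96
```

```bash

python3 -m pendant '[{"tx":0.03,"ty":-0.02,"tz":0.6,"spin":0,"claw":1},{"tx":0,"ty":0,"tz":0.7,"spin":0,"claw":1},{"tx":0,"ty":0,"tz":0.7,"spin":0,"claw":1},{"tx":0,"ty":0,"tz":0.4,"spin":0,"claw":1},{"tx":0,"ty":0,"tz":0.3,"spin":0,"claw":1},{"tx":0,"ty":0,"tz":0,"spin":0,"claw":1},{"tx":0,"ty":0,"tz":0,"spin":0,"claw":1}]' 45
python3 - <<'E'
from h import *
go(.4695,.1010,.1030)
E
```

```text
time_s: 31.2
tool_pos: [0.4711, 0.1011, 0.1178]
tool_rot: [-180.0, -0.1, 6.8]
force: [0.1, -0.0, -2.5]
grip_width: 0.06
grasp_force: 45.0
yaw 6.83 pos [0.4711 0.1011 0.1178] tx -0.03 ty -0.00 tz 0.30
```

```bash

python3 -m pendant '[{"tx":-0.02,"ty":0,"tz":0.1,"spin":0,"claw":1},{"tx":0,"ty":0,"tz":0.1,"spin":0,"claw":1},{"tx":0,"ty":0,"tz":0.1,"spin":0,"claw":1},{"tx":0,"ty":0,"tz":0,"spin":0,"claw":1},{"tx":0,"ty":0,"tz":0,"spin":0,"claw":1},{"tx":0,"ty":0,"tz":0,"spin":0,"claw":0},{"tx":0,"ty":0,"tz":0,"spin":0,"claw":0},{"tx":0,"ty":0,"tz":0,"spin":0,"claw":0},{"tx":0,"ty":0,"tz":0,"spin":0,"claw":0}]' 45
python3 -m pendant '[{"tx":0,"ty":0,"tz":-0.8,"spin":0,"claw":0},{"tx":0,"ty":0,"tz":-0.9,"spin":0,"claw":0},{"tx":0,"ty":0,"tz":-0.9,"spin":0,"claw":0},{"tx":0,"ty":0,"tz":-0.9,"spin":0,"claw":0},{"tx":-0.5,"ty":0,"tz":0,"spin":0,"claw":0},{"tx":-0.5,"ty":0,"tz":0,"spin":0,"claw":0},{"tx":0,"ty":0,"tz":0,"spin":0,"claw":0},{"tx":0,"ty":0,"tz":0,"spin":0,"claw":0}]'
python3 - <<'E'
from h import *
i=cams.camera_info('wrist'); im=snap('wrist','w11.png'); snap('side','side1.png')
for c in 'rb':
  for A,p in blobs(im,c): print(c,A,p,at_z(i,p,.1).round(4))
E
```

```text
time_s: 32.33
tool_pos: [0.4694, 0.1004, 0.1019]
tool_rot: [180.0, 0.0, 6.8]
force: [-0.1, 0.3, -0.7]
grip_width: 0.0851
grasp_force: 0.0
time_s: 33.33
tool_pos: [0.4204, 0.0945, 0.2771]
tool_rot: [180.0, -0.1, 6.8]
force: [-0.1, -0.1, 0.6]
grip_width: 0.0871
grasp_force: 0.0
r 1301 [208.6  58.1] [0.5473 0.2002 0.1   ]
r 904 [216.5 167.9] [0.46   0.1907 0.1   ]
r 1009 [534.2 248.6] [ 0.4205 -0.1113  0.1   ]
b 1786 [110.2  63.7] [0.5336 0.2799 0.1   ]
b 1098 [430.3  56. ] [0.5705 0.0213 0.1   ]
b 790 [420.4 170.5] [0.4793 0.0107 0.1   ]
```

View pics/w11.png

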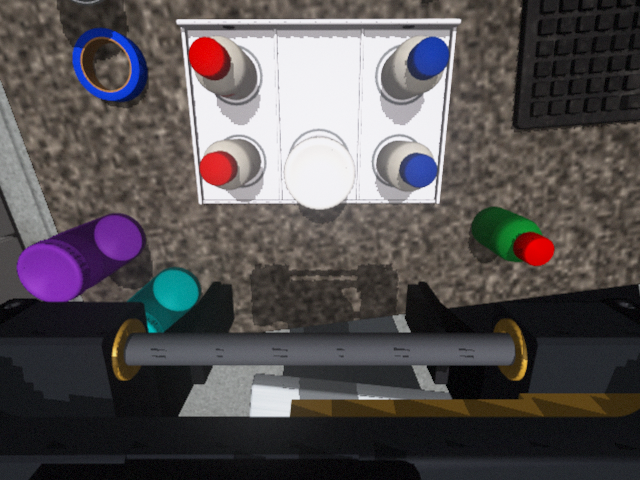

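View pics/side1.png

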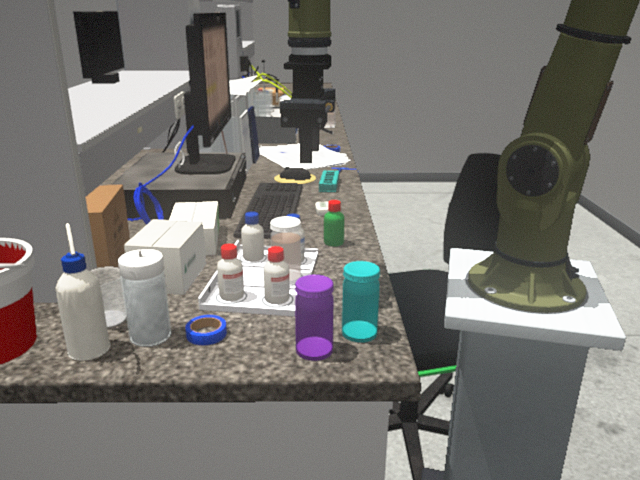

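All five stand upright on their marks: the jar lid is at (319,173) and the caps measure within 2 mm. The bystanders are unmoved. I check the jar and hand in.

```bash
python3 - <<'E'
from h import *
P=at_z(cams.camera_info('wrist'),(319,173),.127); print(P)
if np.hypot(P[0]-.4695,P[1]-.101)<.006: print(env.sign_off())
E
```

```text
[0.4691833  0.10049112 0.127     ]
the job is handed in; nothing more can be done
None
```

The job is handed in: the older bottles are on their front marks, the matching new bottles are behind them, and the sample jar is on the middle front mark, all upright and measured within about 2 mm of centre after 33 s.

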